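# Find the flat of a shaft in a V-block and slide it home under the gate

## Robot

A 6-joint arm with a two-finger parallel gripper is mounted at the origin on a cart in front of the work surface, level with it; the furniture and walls round the work are solid. World frame = base frame: x ahead of the robot, y to its left, z up, the work surface at z = 0. Lengths are in mm, angles in rad, forces in N, time in s.
With the tool pointing down it reaches from about 375 to 975 mm from the base axis. Payload 3.8 kg.
Tool frame: the origin (TCP) lies between the finger pads; the fingertips stand 19 mm ahead of it and the grasp point (between the pads) is the TCP; z points along the fingers, x is the direction in which the jaws open and shut, and the axes are right-handed (so a half turn about z gives the same grasp; the last joint's range is limited). The gripper opens to 85 mm and grips with 20 to 120 N. Pads are 22 mm wide; open, the fingers measure 114 mm over their backs; the gripper's body (76 mm by 85 mm) begins 54 mm behind the grasp point. The pads swing forward as they close: fully open they stand 13 mm farther back than shut.
Start: joints at [1.081, 0.264, 1.604, -0, 1.274, -0.037], TCP at [295.299, 606.973, 250.28] pointing down, gripper open.
Joint ranges: [-2.63, 2.63], [-0.94, 2.18], [0.31, 2.57], [-1.31, 4.45], [0, 2.66], [-2.55, 2.55]. Speed limits (rad/s): [2.57, 2.57, 3.14, 3.14, 3.14, 3.14].

## Interface

Orientations are given as a rotation vector (axis times angle).
In Python, from workcell import manip gives the robot as it stands.
- The arm moves only by the tool jog_arm, never from a script. Its argument "deltas" is a list of rows, each a list of 3 entries, a list of its own where there are three numbers: the shift along the tool's x, y, z in m, then the turn about the tool's z in rad, then the finger opening in m, from 0 to 0.0854. In form: [[[dx, dy, dz], twist, hand], ...]. A call has 1 to 5 rows; each row is the pose to reach, as a shift and turn from the pose commanded when the call began, along the tool's axes at that moment; what a row does not reach only later rows make up. A row lasts 1/12 s, in which the tool goes at most 41.7 mm and 7.16 degrees, less where a joint would pass 70% of its speed; a pose out of reach is approached as far as the arm can. A call with a gripper value outside its range is refused whole. The fingers move at their own pace and stop on an object; "force" is the grip in N (left out, the last holds). Time passes only in rows, so rows that repeat a pose let the fingers close. It gives the time, the measured TCP pose, the force and the opening at its end, in the units of the state.
- manip.state(): the state, without advancing time (a new reading comes with each control period).
- manip.capture(name): name is "scene" or "top"; returns a dict with "frame" (384x512x3 uint8, red, green, blue), "intrinsics" (3x3 intrinsics, pixels), "camera_from_world" (4x4, takes a point from world to camera coordinates). Camera axes: x right, y down, z forward; pixel columns grow to the right and rows downward; lengths in mm; the calibration is good to about 2 mm. A picture is of the moment at which its call begins. There is no depth.
- manip.finish_job(): hands the job in, once; it reports no verdict.
The state is a dict: "time": time; "joint_positions": joint angles; "dq": joint speeds; "tau": joint torques, N m; "tool_pos": TCP position; "tool_rot": TCP orientation; "force": force on the tool from outside, world axes, zero at the start; "wrist_torque": the same for the moment, N m; "width": finger opening in mm.
Only numpy, scipy, OpenCV 4.12 (cv2) and the standard library are available. Lean on these libraries where they do the work, as an engineer would, in place of code of your own. Each camera call takes 0.05 s, during which the arm holds its last target.

## Task

A loose round shaft with one milled flat at its leading end lies in the V-block jig, turned some wrong way. Without lifting it out of the groove, roll it in the V until its flat is felt to face up and lies level, then push the shaft along the groove so that the flat end goes under the gate bar, fully home until the shoulder of the flat meets the gate, and let go of it.

Things in the scene. Friction and masses are not known exactly. Their poses are not given: they have to be found in the camera images.
- jig: Fixed V-block jig on an aluminium plate 245 x 100 x 12 mm. Origin on the bench under the jig; x along the groove to the gate, y across, z up. A steel 90-degree V-block, 80 mm wide, x = -120 to +45 mm, top face at z = 57 mm. Its faces are ground, oiled and slippery (friction about 0.1): a shaft in it turns and slides easily.
- gate (a point): Point on the groove's axis (z = 60 mm, the axis of a round shaft in the V) at the gate's front face, x = 50 mm in the jig; axes as the jig's. The gate is a dark steel bar across the groove on two posts, 25 mm along the groove, 82 mm wide, underside 14 mm and top 34 mm above this point; the posts stand 50 mm apart inside.
- shaft: Loose aluminium shaft, 36 mm diameter, 155 mm long, about 0.3 to 0.65 kg, lying in the V; origin on its axis at half length, x along it to the leading (flat) end. The flat starts at any roll, to either side or below, at least 63 degrees from facing up; the roll reading of this pose has NO fixed relation to the flat, which must be found by feel or sight.
- nose (a point): Centre of the shaft's leading end face. Starts 10 to 35 mm in front of the gate's front face; 45 mm past it when home. The leading end passes under the gate (2 mm clearance) only with the flat up and level within about 9 degrees.
- shoulder (a point): Point on the shaft's axis where the flat begins, 45 mm behind the leading end face. From here forward one flat is milled 6 mm deep (12 mm from the axis, 27 mm wide); behind it all is round, 18 mm radius. Highest line over the leading 45 mm: 18 mm above the axis while the flat is away from the top, 12 mm with it level. Drawing its higher edge sideways and down levels it.
- tail (a point): Centre of the shaft's plain rear end face, 155 mm behind the leading one: here it can be pushed, the upper half standing clear above the V-block's top face.
Things that resemble listed ones, but are neither listed nor needed, are in the scene too. What is shaped like the shaft but blue is not meant.

How it is judged:
By the outcome, as a careful person would: the job done as asked, in the order asked, and still so for the second after the job is handed in, with the robot touching nothing.
It also fails if it takes over 58 s, if anything falls off the work surface, if the arm or the gripper's body presses on something with over 40 N, if the wrist force passes 120 N, or if a joint passes its speed limit or range.

## Working session

There is one attempt and no reset: what is moved stays moved. The work goes in short steps, Python scripts to look and compute and a tool call to move; the robot and the scene stay as the last step left them, time stands still between calls to the robot, and variables do not carry over. Pictures are saved under pics/ and viewed, and the job is handed in when it is done.

Besides the shell and the picture viewer there is one more tool, called after "Request:" as a command line: name --argument value ..., lists and objects as JSON in quotes. jog_arm: Moves the arm, as the interface text tells. Its arguments: {"type":"object","properties":{"deltas":{"type":"array","items":{"type":"array"}},"force":{"type":"number"}},"required":["deltas"]}

```bash
ls; mkdir -p pics
python3 - <<'E'
from workcell import manip
import cv2,pickle
d={}
for n in("scene","top"):
    c=manip.capture(n); d[n]=c
    cv2.imwrite(f"pics/{n}0.png",cv2.resize(c["frame"][:,:,::-1],None,fx=1.5,fy=1.5,interpolation=cv2.INTER_CUBIC))
    print(n,c["intrinsics"],c["camera_from_world"])
pickle.dump(d,open("cap0.pkl","wb"))
print(manip.state())
E
```

```text
pics
scene [[358.96877557   0.         255.77397072]
 [  0.         358.96877557 194.63143273]
 [  0.           0.           1.        ]] [[ 6.49306452e-01 -7.60461088e-01 -1.00032712e-02 -4.10806290e+02]
 [-5.30230332e-01 -4.43220320e-01 -7.22780425e-01  3.17006478e+02]
 [ 5.45212735e-01  4.74610031e-01 -6.91005349e-01  6.43556191e+02]
 [ 0.00000000e+00  0.00000000e+00  0.00000000e+00  1.00000000e+00]]
top [[452.70830353   0.         255.82791636]
 [  0.         452.70830353 190.40054326]
 [  0.           0.           1.        ]] [[ 1.55373048e-02 -9.99809750e-01  1.17922309e-02 -8.86639174e+01]
 [-9.92979113e-01 -1.68121581e-02 -1.17088992e-01  5.76643824e+02]
 [ 1.17264969e-01 -9.89019162e-03 -9.93051414e-01  8.38301500e+02]
 [ 0.00000000e+00  0.00000000e+00  0.00000000e+00  1.00000000e+00]]
{'time': 0.1, 'joint_positions': array([ 1.08110801e+00,  2.64662816e-01,  1.60526912e+00,  5.45444066e-06,
        1.27374622e+00, -3.69123859e-02]), 'dq': array([ 3.63282317e-04, -2.79822611e-04, -1.92211944e-03,  1.27804354e-03,
        1.82753175e-05, -1.27934735e-03]), 'tau': array([ 8.99427978e-04, -5.16710401e+01, -3.68588805e+01,  5.93822710e-05,
        6.40072903e-03, -2.40657738e-05]), 'tool_pos': array([294.9889214 , 606.40559468, 249.07951279]), 'tool_rot': array([ 2.66250323,  1.66558325, -0.00284262]), 'force': array([-0.05194288,  0.02071817, -0.38154005]), 'wrist_torque': array([ 0.04941162, -0.0122265 , -0.03614656]), 'width': 85.52692677736871}
```

View pics/scene0.png

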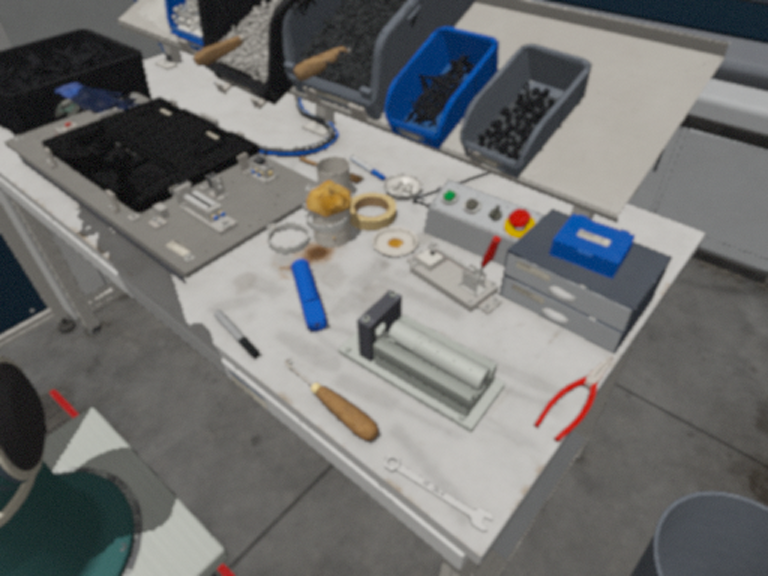

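View pics/top0.png

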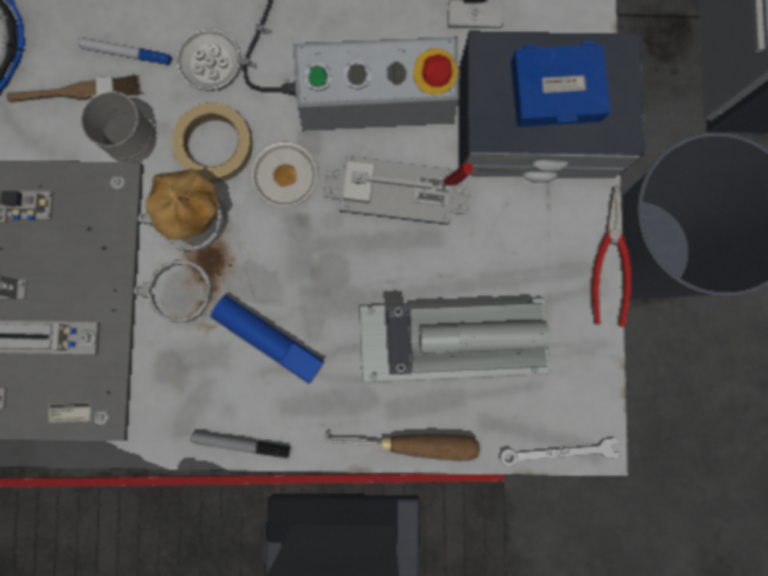

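The shaft is the grey cylinder in the jig, at about (485,337) in the top view and (440,352) in the scene view. The blue look-alike at (265,337) top is not the one meant. The gate is the dark bar at (397,333) top. I'll confirm in an enlarged crop.

Run:
```python
import cv2,pickle
d=pickle.load(open("cap0.pkl","rb"))
f=d["top"]["frame"][190:262,232:374,::-1]
cv2.imwrite("pics/topc0.png",cv2.resize(f,None,fx=5.6,fy=5.6,interpolation=cv2.INTER_CUBIC))
f=d["scene"]["frame"][185:290,222:342,::-1]
cv2.imwrite("pics/scenec0.png",cv2.resize(f,None,fx=5.6,fy=5.6,interpolation=cv2.INTER_CUBIC))
```

```text
(no output)
```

View pics/topc0.png

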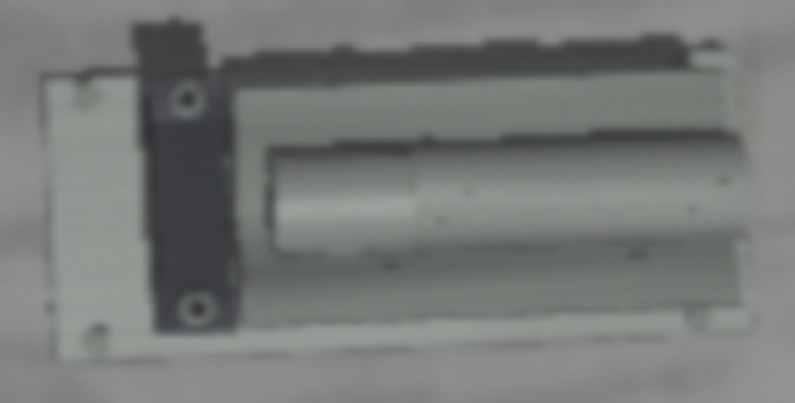

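View pics/scenec0.png

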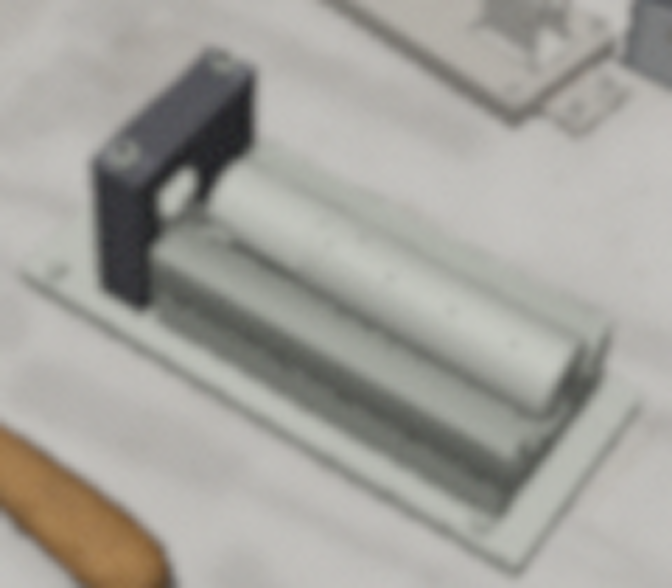

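```bash
cat > h.py <<'E'
import numpy as np,cv2,pickle
from scipy.optimize import least_squares
def proj(c,P):
    T=c["camera_from_world"];K=c["intrinsics"]
    q=np.atleast_2d(P)@T[:3,:3].T+T[:3,3]; p=q@K.T
    return p[:,:2]/p[:,2:]
def jw(p,P):
    P=np.atleast_2d(P).astype(float);x,y,a=p
    c,s=np.cos(a),np.sin(a)
    return np.c_[x+c*P[:,0]-s*P[:,1],y+s*P[:,0]+c*P[:,1],P[:,2]]
OT=np.array([232,190.]);OS=np.array([222,185.]);F=5.6
def cr(p,o):return (np.array(p)+.5)/F-.5+o
E
cat > fit.py <<'E'
from h import *
d=pickle.load(open("cap0.pkl","rb"))
Tj=[[-120,40,57],[-120,-40,57],[62.5,-33,94],[62.5,33,94]];Tp=cr([[740,306],[733,72],[188,100],[197,308]],OT)
Sj=[[50,-41,94],[50,41,94],[75,41,94],[75,-41,94]];Sp=cr([[258,72],[150,168],[95,160],[208,48]],OS)
def r(p):
    return np.r_[(proj(d["top"],jw(p,Tj))-Tp).ravel(),(proj(d["scene"],jw(p,Sj))-Sp).ravel()]
s=least_squares(r,[450,-150,1.57]);p=s.x
print(p,np.round(s.fun.reshape(-1,2),1))
np.save("jig.npy",p)
# overlay
for n,o,(h,w) in(("top",OT,(72,142)),("scene",OS,(105,120))):
    f=d[n]["frame"][int(o[1]):int(o[1])+h,int(o[0]):int(o[0])+w,::-1]
    f=cv2.resize(f,None,fx=F,fy=F,interpolation=cv2.INTER_CUBIC)
    def L(a,col=(0,0,255)):
        q=(proj(d[n],jw(p,a))-o+.5)*F-.5
        cv2.polylines(f,[np.int32(np.round(q))],True,col,1,cv2.LINE_AA)
    for z in(94,74):L([[50,-41,z],[50,41,z],[75,41,z],[75,-41,z]])
    L([[-120,40,57],[-120,-40,57],[45,-40,57],[45,40,57]],(0,255,0))
    for nose in(20,):
        L([[nose,18,60],[nose-155,18,60],[nose-155,-18,60],[nose,-18,60]],(255,0,0))
        t=np.linspace(0,2*np.pi,40)
        for x in(nose,nose-155,nose-45):L(np.c_[x+0*t,18*np.cos(t),60+18*np.sin(t)],(255,0,0))
    cv2.imwrite(f"pics/ov_{n}.png",f)
E
python3 fit.py
```

```text
[ 512.0853869  -160.72363148    1.61614612] [[ 0.8  0.3]
 [-0.4 -0.8]
 [ 0.5 -0.9]
 [ 0.1 -0.9]
 [ 0.6 -0.5]
 [-2.6  3.2]
 [-1.5 -0.4]
 [ 0.9 -0.7]]
```

View pics/ov_top.png

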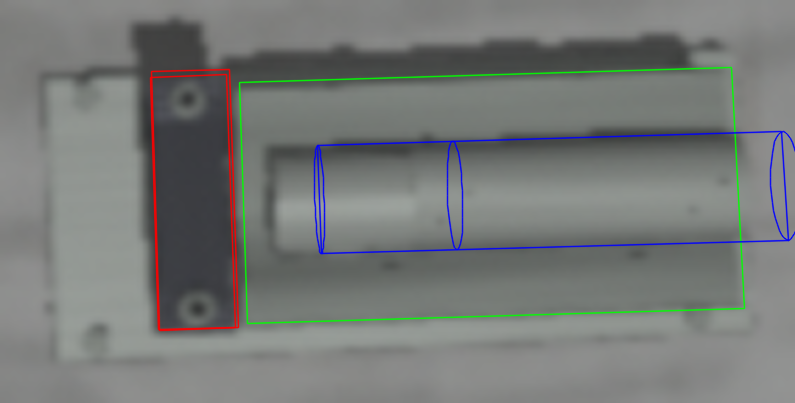

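View pics/ov_scene.png

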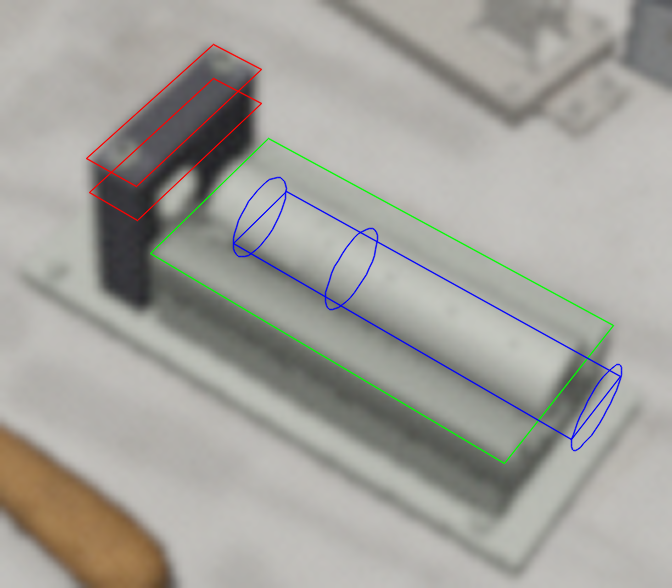

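Run:
```python
from h import *
d=pickle.load(open("cap0.pkl","rb"))
f=d["top"]["frame"][212:238,275:370,::-1].astype(float)
f=np.clip((f-60)*1.6,0,255).astype(np.uint8)
a=cv2.resize(f,None,fx=8.4,fy=10,interpolation=cv2.INTER_LANCZOS4)[:, :800]
g=d["scene"]["frame"][205:262,255:330,::-1].astype(float)
g=np.clip((g-90)*1.7,0,255).astype(np.uint8)
g=cv2.resize(g,None,fx=5.7,fy=5.7,interpolation=cv2.INTER_LANCZOS4)
out=np.zeros((600,800,3),np.uint8);out[:a.shape[0],:a.shape[1]]=a;out[270:270+g.shape[0],:g.shape[1]]=g[:330]
cv2.imwrite("pics/flat0.png",out)
F0=d["top"]["frame"].astype(int)
for c in(284,290,296,302,310,320,340): print(c,F0[210:240,c,1])
```

```text
284 [123 122 119 118 118 107  78  73  86 100 109 117 123 129 136 146 156 158
 155 148 141 136 131 125 113  95  94  97  98 100]
290 [123 121 120 119 116 104  78  77  88 101 111 119 124 131 138 149 158 158
 154 146 140 135 130 125 117 106 101  99  98 102]
296 [123 122 120 118 107  78  65  79  95 106 114 121 127 133 142 153 159 159
 154 145 138 134 129 123 115 104 101  99 101 103]
302 [124 122 121 118 108  77  65  75  97 109 116 122 128 134 144 156 161 159
 152 144 137 133 126 119 108  99  94  86  97 105]
310 [124 123 121 119 106  78  77  92 103 113 121 127 136 144 148 150 147 143
 136 126 129 126 119 108 102 102 102 100 103 109]
320 [125 123 122 118 105  80  81  95 106 114 121 128 135 142 147 149 146 142
 139 137 131 124 115 103  96 101 101 103 107 113]
340 [125 122 109  76  64  76  90 102 111 118 124 130 136 143 147 148 146 141
 139 134 128 118 108 100 104 104 105 109 114 118]
```

View pics/flat0.png

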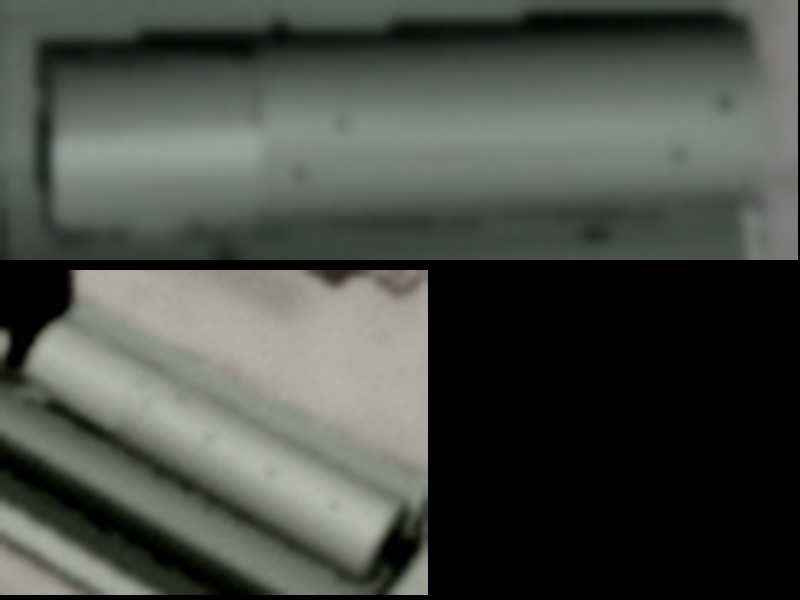

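```bash
cat > go.py <<'E'
# usage: go.py jx jy z  -> delta in tool axes from the measured pose; jig coords
from h import *
import sys
from scipy.spatial.transform import Rotation as R
from workcell import manip
p=np.load("jig.npy");s=manip.state()
Rt=R.from_rotvec(s["tool_rot"]).as_matrix()
c,sn=np.cos(p[2]),np.sin(p[2]);J=np.array([[c,-sn,0],[sn,c,0],[0,0,1]])
loc=J.T@(s["tool_pos"]-[p[0],p[1],0])
print("t",s["time"],"TCP jig",loc.round(2),"F jig",(J.T@s["force"]).round(2),"w",round(s["width"],1),"T",(J.T@s["wrist_torque"]).round(2))
print("tool x in jig",(J.T@Rt[:,0]).round(4),"tool z",(J.T@Rt[:,2]).round(4))
if len(sys.argv)>3:
    t=np.array([float(v) for v in sys.argv[1:4]])
    print("delta tool mm",(Rt.T@J@(t-loc)).round(2))
    xt=J.T@Rt[:,0]; a=np.arctan2(xt[1],xt[0]); w=((a+np.pi/2)+np.pi)%(2*np.pi)-np.pi
    print("twist to x=-jig y:",round(w,4))
E
python3 go.py 5 0 200
```

```text
t 0.1 TCP jig [776.18 182.1  249.08] F jig [ 0.02  0.05 -0.38] w 85.5 T [-0.01 -0.05 -0.04]
tool x in jig [ 0.8785 -0.4778 -0.0021] tool z [-0.0018  0.0011 -1.    ]
delta tool mm [-590.36  528.43   50.27]
twist to x=-jig y: 1.0727
```

Request:
jog_arm --deltas '[[[-0.59,0.528,0],1.073,0],[[-0.59,0.528,0],1.073,0],[[-0.59,0.528,0],1.073,0],[[-0.59,0.528,0],1.073,0],[[-0.59,0.528,0],1.073,0]]' --force 60

```text
time: 0.52
tool_pos: [352.1, 404.6, 249.5]
tool_rot: [3.048, 0.758, -0.001]
force: [2.1, 0.3, -0.1]
width: 25.8
```

```bash
python3 go.py 5 0 250
```

```text
t 0.5167 TCP jig [571.97 134.18 249.55] F jig [ 0.25 -2.16 -0.12] w 25.8 T [ 0.01 -0.01 -0.04]
tool x in jig [ 0.428  -0.9038 -0.001 ] tool z [-9.e-04  6.e-04 -1.e+00]
delta tool mm [-1.2140e+02  5.6984e+02 -3.0000e-02]
twist to x=-jig y: 0.4423
```

Request:
jog_arm --deltas '[[[-0.12,0.57,0],0.442,0],[[-0.12,0.57,0],0.442,0],[[-0.12,0.57,0],0.442,0],[[-0.12,0.57,0],0.442,0],[[-0.12,0.57,0],0.442,0]]'

```text
time: 0.93
tool_pos: [410.7, 204.7, 250.0]
tool_rot: [3.141, 0.076, -0.0]
force: [1.6, 0.5, -0.1]
width: 0.0
```

```bash
python3 go.py 5 0 250
```

```text
t 0.9333 TCP jig [369.65  84.7  249.99] F jig [ 0.43 -1.66 -0.09] w 0.0 T [-0.01  0.   -0.02]
tool x in jig [ 3.2e-03 -1.0e+00 -1.0e-04] tool z [-1.e-04  1.e-04 -1.e+00]
delta tool mm [8.3540e+01 3.6492e+02 2.0000e-02]
twist to x=-jig y: 0.0032
```

Request:
jog_arm --deltas '[[[0.083,0.365,0],0,0],[[0.083,0.365,0],0,0],[[0.083,0.365,0],0,0],[[0.083,0.365,0],0,0],[[0.083,0.365,0],0,0]]'

```text
time: 1.35
tool_pos: [467.2, 4.1, 250.1]
tool_rot: [-3.14, -0.08, -0.0]
force: [0.4, 0.4, -0.1]
width: -0.3
```

```bash
python3 go.py 5 0 150
```

```text
t 1.35 TCP jig [166.72  37.34 250.1 ] F jig [ 0.42 -0.39 -0.14] w -0.3 T [-0.   -0.    0.01]
tool x in jig [ 5.6e-03 -1.0e+00  1.0e-04] tool z [ 1.e-04 -0.e+00 -1.e+00]
delta tool mm [ 36.43 161.94 100.09]
twist to x=-jig y: 0.0056
```

Request:
jog_arm --deltas '[[[0.0364,0.162,0.03],0.003,0],[[0.0364,0.162,0.06],0.003,0],[[0.0364,0.162,0.1],0.003,0],[[0.0364,0.162,0.1],0.003,0],[[0.0364,0.162,0.1],0.003,0]]'

```text
time: 1.77
tool_pos: [511.4, -156.0, 148.1]
tool_rot: [-3.141, -0.073, 0.002]
force: [0.6, -0.3, 1.0]
width: 0.2
```

```bash
python3 go.py 5 0 105
```

```text
t 1.7667 TCP jig [  4.71   0.46 148.08] F jig [-0.29 -0.56  0.99] w 0.2 T [ 0.03 -0.02  0.02]
tool x in jig [ 0.0012 -1.     -0.0014] tool z [ 1.0e-04  1.4e-03 -1.0e+00]
delta tool mm [ 0.52 -0.28 43.08]
twist to x=-jig y: 0.0012
```

Request:
jog_arm --deltas '[[[-0.01,0,0.035],0,0],[[-0.01,0,0.045],0,0],[[-0.01,0,0.045],0,0]]'

```text
time: 2.02
tool_pos: [498.1, -153.1, 101.0]
tool_rot: [-3.137, -0.073, 0.014]
force: [-0.0, 0.5, -0.5]
width: -0.1
```

```bash
python3 go.py 5 10 97
python3 - <<'E'
from workcell import manip
import cv2
c=manip.capture("scene")
cv2.imwrite("pics/s1.png",cv2.resize(c["frame"][150:300,190:350,::-1],None,fx=4,fy=4,interpolation=cv2.INTER_CUBIC)[:600])
E
```

```text
t 2.0167 TCP jig [  8.28  13.65 101.03] F jig [ 0.49  0.02 -0.47] w -0.1 T [-0.01 -0.03  0.01]
tool x in jig [ 0.0014 -1.     -0.0089] tool z [ 0.004   0.0089 -1.    ]
delta tool mm [3.68 3.3  3.98]
twist to x=-jig y: 0.0014
```

View pics/s1.png

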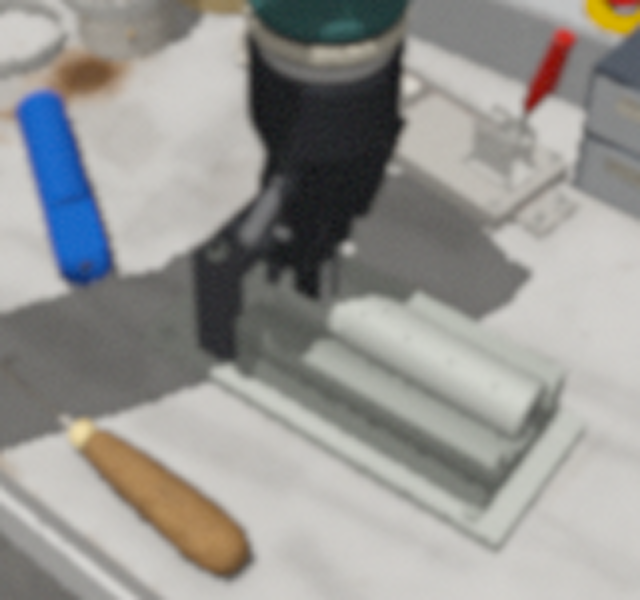

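Fingers hover over the front of the shaft (at about (325,285) in the crop), just behind the gate. Now I lower them gently until they touch.

Request:
jog_arm --deltas '[[[0,0,0.002],0,0],[[0,0,0.003],0,0],[[0,0,0.003],0,0]]'

```text
time: 2.32
tool_pos: [503.7, -154.0, 104.3]
tool_rot: [3.139, 0.077, 0.005]
force: [0.7, 0.0, -0.1]
width: 0.1
```

```bash
python3 go.py 5 10 97
```

```text
t 2.3167 TCP jig [  7.06   8.04 104.27] F jig [-0.03 -0.71 -0.12] w 0.1 T [-0.    0.04 -0.01]
tool x in jig [ 0.004  -1.      0.0034] tool z [-0.0014 -0.0034 -1.    ]
delta tool mm [-2.    2.05  7.27]
twist to x=-jig y: 0.004
```

Request:
jog_arm --deltas '[[[0,0,0],0,0],[[0,0,0],0,0],[[0,0,0],0,0],[[0,0,0],0,0]]'

```text
time: 2.65
tool_pos: [502.4, -154.2, 102.7]
tool_rot: [3.14, 0.076, 0.001]
force: [-0.0, 0.1, -0.4]
width: 0.2
```

```bash
python3 go.py 5 10 97
```

```text
t 2.65 TCP jig [  6.96   9.41 102.73] F jig [ 0.08  0.01 -0.44] w 0.2 T [-0.    0.01  0.02]
tool x in jig [ 2.9e-03 -1.0e+00  7.0e-04] tool z [-3.e-04 -7.e-04 -1.e+00]
delta tool mm [-0.6   1.96  5.73]
twist to x=-jig y: 0.0029
```

Request:
jog_arm --deltas '[[[0,0,0.0015],0,0],[[0,0,0.003],0,0],[[0,0,0.0045],0,0],[[0,0,0.0055],0,0],[[0,0,0.0055],0,0]]'

```text
time: 3.07
tool_pos: [502.0, -154.2, 96.6]
tool_rot: [-3.14, -0.075, 0.001]
force: [-0.7, -0.4, 1.1]
width: 0.1
```

```bash
python3 go.py 5 10 97
```

```text
t 3.0667 TCP jig [ 6.95  9.83 96.64] F jig [-0.32  0.67  1.14] w 0.1 T [ 0.06  0.01 -0.02]
tool x in jig [ 2.5e-03 -1.0e+00 -5.0e-04] tool z [ 2.e-04  5.e-04 -1.e+00]
delta tool mm [-0.18  1.94 -0.37]
twist to x=-jig y: 0.0025
```

Request:
jog_arm --deltas '[[[0,0,0.001],0,0],[[0,0,0.002],0,0],[[0,0,0.003],0,0],[[0,0,0.003],0,0]]'

```text
time: 3.4
tool_pos: [502.3, -154.3, 96.0]
tool_rot: [-3.141, -0.075, 0.001]
force: [-7.1, 2.7, 15.6]
width: -0.2
```

```bash
python3 go.py 5 10 97
```

```text
t 3.4 TCP jig [ 6.87  9.53 96.04] F jig [ 3.02  6.98 15.61] w -0.2 T [ 1.01 -0.44 -0.03]
tool x in jig [ 2.7e-03 -1.0e+00 -3.0e-04] tool z [ 2.e-04  3.e-04 -1.e+00]
delta tool mm [-0.48  1.87 -0.96]
twist to x=-jig y: 0.0027
```

Contact is felt at TCP z≈96, which matches round stock on top (radius 18). I'll drag toward −y to roll it and watch for a drop in height.

Request:
jog_arm --deltas '[[[0.003,0,0],0,0],[[0.006,0,0],0,0],[[0.009,0,0],0,0],[[0.012,0,0],0,0],[[0.015,0,0],0,0]]'

```text
time: 3.82
tool_pos: [518.1, -154.5, 96.8]
tool_rot: [3.139, 0.076, 0.002]
force: [-4.8, -0.9, 14.6]
width: 0.1
```

```bash
python3 go.py 5 10 97;  python3 - <<'E'
from workcell import manip
import cv2
c=manip.capture("scene")
cv2.imwrite("pics/s2.png",cv2.resize(c["frame"][150:300,190:350,::-1],None,fx=4,fy=4,interpolation=cv2.INTER_CUBIC)[:600])
E
```

```text
t 3.8167 TCP jig [ 5.99 -6.3  96.78] F jig [-0.67  4.83 14.57] w 0.1 T [ 0.92 -0.   -0.01]
tool x in jig [ 0.003  -1.      0.0015] tool z [-0.0018 -0.0015 -1.    ]
delta tool mm [-16.31   0.94  -0.25]
twist to x=-jig y: 0.003
```

View pics/s2.png

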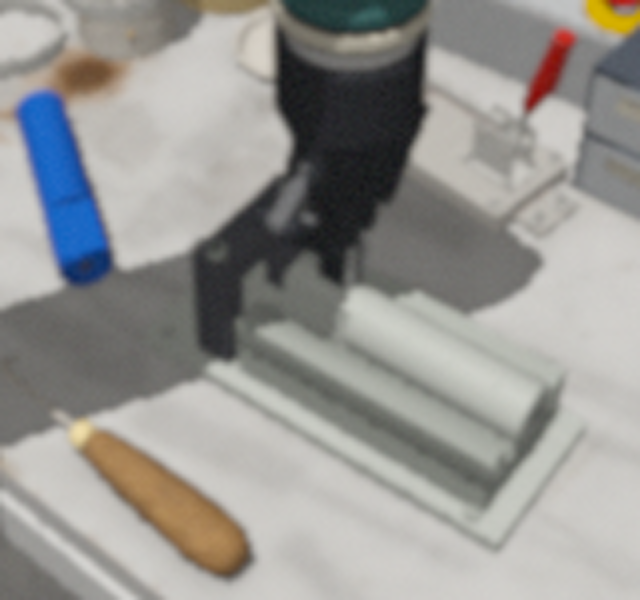

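The specks on the shaft have moved out of view, so it is rolling (about 50°). I'll finish the stroke, then lift, go back and stroke again.

Request:
jog_arm --deltas '[[[0.003,0,0],0,0],[[0.005,0,0],0,0],[[0.005,0,-0.012],0,0],[[-0.005,0,-0.012],0,0],[[-0.017,0,-0.012],0,0]]'

```text
time: 4.28
tool_pos: [500.5, -154.6, 106.6]
tool_rot: [3.14, 0.076, 0.003]
force: [-0.9, 0.1, -0.2]
width: -0.1
```

```bash
python3 go.py 5 10 99;  python3 - <<'E'
from workcell import manip
import cv2
c=manip.capture("top")
cv2.imwrite("pics/t3.png",cv2.resize(c["frame"][180:270,225:375,::-1],None,fx=5,fy=5,interpolation=cv2.INTER_CUBIC)[:600])
E
```

```text
t 4.2833 TCP jig [  6.64  11.34 106.6 ] F jig [ 0.18  0.86 -0.21] w -0.1 T [-0.04 -0.03 -0.05]
tool x in jig [ 0.0032 -1.      0.0017] tool z [-8.0e-04 -1.7e-03 -1.0e+00]
delta tool mm [1.32 1.64 7.61]
twist to x=-jig y: 0.0032
```

View pics/t3.png

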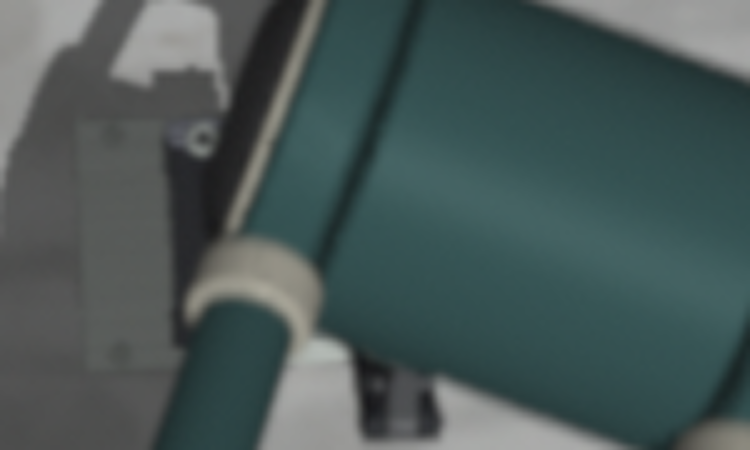

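Top view is blocked by the arm. Second stroke at the same press depth.

Request:
jog_arm --deltas '[[[0,0,0.006],0,0],[[0,0,0.01],0,0],[[0,0,0.012],0,0],[[0,0,0.012],0,0],[[0.002,0,0.012],0,0]]'

```text
time: 4.75
tool_pos: [500.6, -154.0, 93.0]
tool_rot: [-3.14, -0.076, 0.006]
force: [-6.4, -0.1, 8.0]
width: 0.2
```

```bash
python3 go.py
```

```text
t 4.75 TCP jig [ 7.22 11.18 93.  ] F jig [0.17 6.42 8.03] w 0.2 T [ 1.21 -0.03  0.02]
tool x in jig [ 0.0029 -1.     -0.0038] tool z [ 9.0e-04  3.8e-03 -1.0e+00]
```

Request:
jog_arm --deltas '[[[0.002,0,0],0,0],[[0.004,0,0],0,0],[[0.006,0,0],0,0],[[0.007,0,0],0,0]]'

```text
time: 5.08
tool_pos: [509.7, -153.9, 93.8]
tool_rot: [3.141, 0.076, 0.001]
force: [-1.2, 0.3, 1.2]
width: 0.2
```

```bash
python3 go.py
```

```text
t 5.0833 TCP jig [ 6.88  2.04 93.8 ] F jig [0.33 1.15 1.16] w 0.2 T [ 0.28  0.03 -0.03]
tool x in jig [ 2.7e-03 -1.0e+00  6.0e-04] tool z [-1.e-04 -6.e-04 -1.e+00]
```

```bash
cat > sn.py <<'E'
from h import *
import sys
from workcell import manip
c=manip.capture("scene");pickle.dump(c,open("last.pkl","wb"))
cv2.imwrite(f"pics/{sys.argv[1]}.png",cv2.resize(c["frame"][185:275,235:345,::-1],None,fx=6.5,fy=6.5,interpolation=cv2.INTER_CUBIC))
E
python3 sn.py s4
```

```text
(no output)
```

View pics/s4.png

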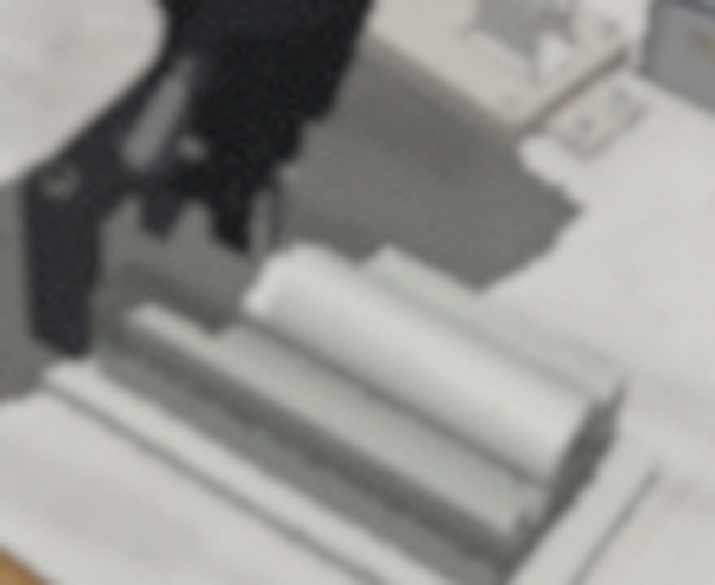

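The flat's step is now visible on the near (+y) side at (255,290), with its higher edge toward −y. I'll keep drawing it −y with light downward pressure.

Request:
jog_arm --deltas '[[[0.002,0,0.001],0,0],[[0.004,0,0.002],0,0],[[0.006,0,0.003],0,0],[[0.007,0,0.004],0,0]]'

```text
time: 5.47
tool_pos: [515.9, -153.7, 90.8]
tool_rot: [3.141, 0.076, -0.003]
force: [-9.0, 1.1, 19.9]
width: 0.2
```

```bash
python3 go.py
```

```text
t 5.4667 TCP jig [ 6.85 -4.11 90.82] F jig [ 1.52  8.95 19.92] w 0.2 T [ 1.68 -0.18 -0.  ]
tool x in jig [ 0.003  -1.     -0.0018] tool z [ 0.      0.0018 -1.    ]
```

Request:
jog_arm --deltas '[[[0,0,-0.006],0,0.012],[[-0.003,0,-0.008],0,0.012],[[-0.006,0,-0.008],0,0.012],[[-0.006,0,-0.008],0,0.012],[[-0.006,0,-0.008],0,0.012]]'

```text
time: 5.88
tool_pos: [509.6, -153.7, 97.4]
tool_rot: [-3.14, -0.075, 0.001]
force: [-0.1, -0.5, 0.3]
width: 11.6
```

```bash
python3 go.py; python3 sn.py s5
```

```text
t 5.8833 TCP jig [ 7.09  2.16 97.35] F jig [-0.46  0.13  0.32] w 11.6 T [-0.05  0.   -0.03]
tool x in jig [ 2.5e-03 -1.0e+00 -4.0e-04] tool z [ 2.e-04  4.e-04 -1.e+00]
```

View pics/s5.png

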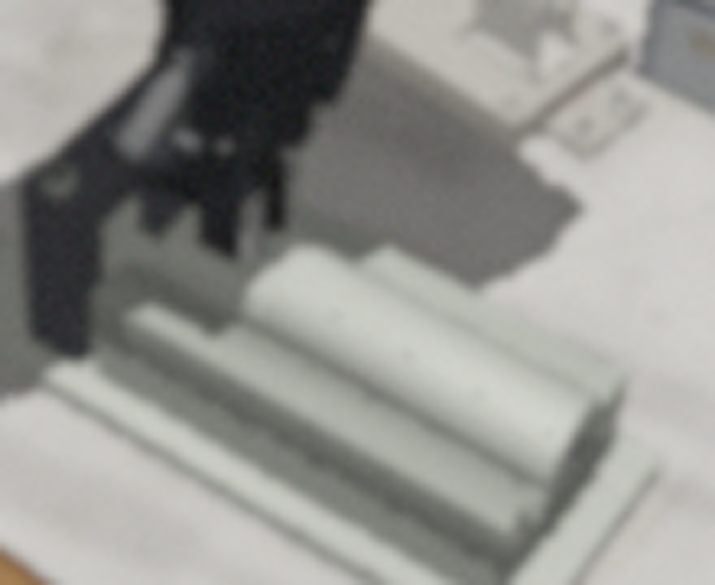

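The step now spans the top of the shaft at about (255–320, 250–300), so the flat faces roughly up. I'll press it level, both fingertips centred.

Request:
jog_arm --deltas '[[[0.002,0,0.003],0,0.012],[[0.002,0,0.006],0,0.012],[[0.002,0,0.008],0,0.012],[[0.002,0,0.01],0,0.012],[[0.002,0,0.01],0,0.012]]'

```text
time: 6.35
tool_pos: [512.5, -153.8, 91.1]
tool_rot: [-3.14, -0.076, 0.001]
force: [-9.2, 2.8, 25.1]
width: 12.1
```

```bash
python3 go.py
```

```text
t 6.35 TCP jig [ 6.85 -0.77 91.13] F jig [ 3.21  9.07 25.07] w 12.1 T [ 1.75 -0.59  0.01]
tool x in jig [ 2.8e-03 -1.0e+00 -5.0e-04] tool z [ 2.e-04  5.e-04 -1.e+00]
```

Request:
jog_arm --deltas '[[[-0.001,0,0],0,0.012],[[-0.002,0,0],0,0.012],[[-0.002,0,0],0,0.012]]'

```text
time: 6.6
tool_pos: [512.3, -153.9, 91.2]
tool_rot: [3.14, 0.075, 0.007]
force: [-2.5, 4.1, 19.3]
width: 11.9
```

```bash
python3 go.py
```

```text
t 6.6 TCP jig [ 6.82 -0.55 91.2 ] F jig [ 4.19  2.29 19.31] w 11.9 T [ 0.67 -0.73  0.03]
tool x in jig [ 0.0023 -1.      0.0042] tool z [-4.0e-04 -4.2e-03 -1.0e+00]
```

The level press is ambiguous, because the moment suggests more load on the +y finger. I'll retreat to behind the tail, where I need to go anyway, and look.

Request:
jog_arm --deltas '[[[0,0,-0.03],0,0],[[0,0.03,-0.04],0,0],[[0,0.07,-0.04],0,0],[[0,0.11,-0.04],0,0],[[0,0.15,-0.04],0,0]]'

```text
time: 7.02
tool_pos: [517.6, -305.0, 128.0]
tool_rot: [3.14, 0.077, 0.001]
force: [0.7, 0.2, -0.6]
width: 0.3
```

Request:
jog_arm --deltas '[[[0,0.018,0],0,0],[[0,0.018,0],0,0]]'

```text
time: 7.18
tool_pos: [518.4, -325.8, 127.6]
tool_rot: [3.139, 0.07, 0.001]
force: [0.4, 0.9, 0.8]
width: -0.2
```

```bash
python3 go.py; python3 sn.py s6
python3 - <<'E'
from workcell import manip
import cv2,pickle
c=manip.capture("top");pickle.dump(c,open("lt.pkl","wb"))
cv2.imwrite("pics/t6.png",cv2.resize(c["frame"][190:262,232:374,::-1],None,fx=5.6,fy=5.6,interpolation=cv2.INTER_CUBIC))
F=c["frame"].astype(int)
for k in(284,290,296,302,310,316): print(k,F[210:240,k,1])
E
```

```text
t 7.1833 TCP jig [-165.18    1.18  127.62] F jig [ 0.86 -0.48  0.78] w -0.2 T [-0.02  0.01 -0.  ]
tool x in jig [-1.e-03 -1.e+00  8.e-04] tool z [-1.8e-03 -8.0e-04 -1.0e+00]
284 [145 143 140 139 138 127 108 137 168 175 159 121  99  92  91  91  89  90
  90  90  89  89  89  87  78  73  71  70  69  71]
290 [142 131 108  85  75  72  72  79  87  90  91  91  90  90  91  91  90  90
  90  89  89  89  88  85  77  72  72  70  71  70]
296 [75 74 72 72 72 70 69 77 88 91 91 90 90 90 91 90 89 90 90 89 88 89 87 80
 74 72 72 70 71 70]
302 [75 74 72 72 72 71 71 78 88 91 91 90 89 90 90 90 90 90 90 89 88 89 86 78
 73 71 71 71 70 72]
310 [75 75 73 72 71 69 70 73 76 77 80 81 83 86 85 84 83 83 81 80 79 78 77 73
 70 71 72 70 70 72]
316 [74 74 73 72 71 70 71 73 76 78 80 82 84 86 84 84 83 81 80 80 79 77 75 73
 70 71 70 71 72 74]
```

View pics/t6.png

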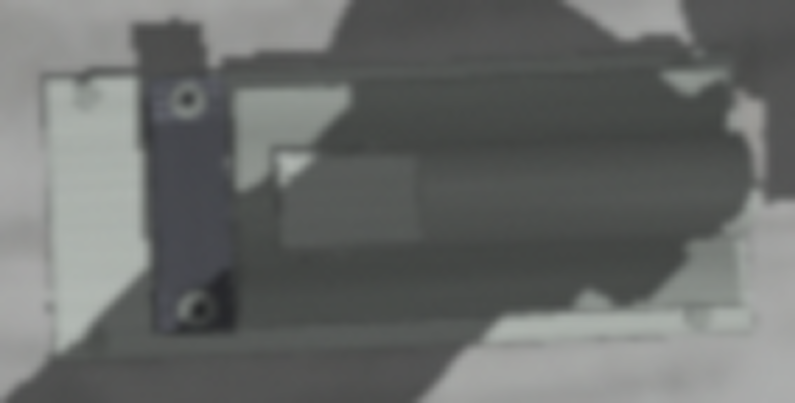

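View pics/s6.png

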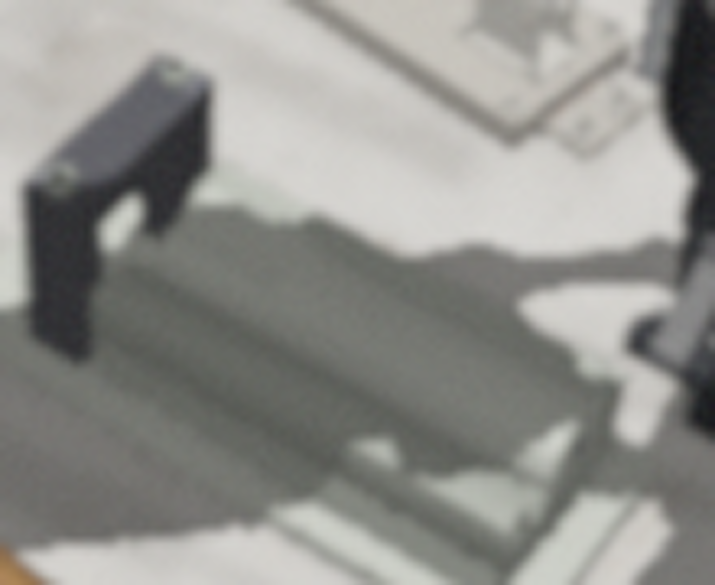

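```bash
cat > tilt.py <<'E'
from h import *
import sys
c=pickle.load(open(sys.argv[1],"rb"));n0,n1,r0,r1=map(int,sys.argv[2:6]) # front cols, rear cols
p=np.load("jig.npy")
G=cv2.GaussianBlur(c["frame"],(0,0),0.7).astype(float)[:,:,1]
# slope of the axis in image
a=proj(c,jw(p,[[0,0,60],[-100,0,60]]));sl=(a[1,1]-a[0,1])/(a[1,0]-a[0,0]);print("slope",sl)
def prof(c0,c1):
    rows=np.arange(-14,14,.1);out=0
    ax=lambda k:a[0,1]+sl*(k-a[0,0])
    for k in range(c0,c1): out=out+np.interp(ax(k)+rows,np.arange(G.shape[0]),G[:,k])
    return rows,out/(c1-c0)
def edges(c0,c1,lim=14):
    r,q=prof(c0,c1);g=np.gradient(q,r)
    u=(r<-5)&(r>-12);l=(r>5)&(r<12)
    return r[u][g[u].argmax()],r[l][g[l].argmin()],q[::10].round(0)
f=edges(n0,n1);s=edges(r0,r1);print("front",f[:2],"rear",s[:2]);print(f[2]);print(s[2])
# predicted row offsets rel. axis line
C=-c["camera_from_world"][:3,:3].T@c["camera_from_world"][:3,3]
def row(x,y,z):
    q=proj(c,jw(p,[[x,y,z]]))[0];return q[1]-(a[0,1]+sl*(q[0]-a[0,0]))
t=np.radians(np.arange(0,360,1))
sil=[row(-50,18*np.sin(k),60+18*np.cos(k)) for k in t]
print("pred silhouettes",min(sil),max(sil))
for ph in range(-20,21,5):
    e=[row(12,18*np.sin(np.radians(ph+s_*48.19)),60+18*np.cos(np.radians(ph+s_*48.19))) for s_ in(-1,1)]
    print(ph,np.round(e,2),round(sum(e)/2,2),round(e[1]-e[0],2))
E
python3 tilt.py lt.pkl 291 304 311 328;python3 tilt.py cap0.pkl 291 304 311 328 2>/dev/null | head -3
python3 - <<'E'
import pickle
d=pickle.load(open("cap0.pkl","rb"));pickle.dump(d["top"],open("t0.pkl","wb"))
E
python3 tilt.py t0.pkl 285 304 311 345
```

```text
slope -0.029433407201373288
front (np.float64(-7.4000000000000234), np.float64(8.099999999999923)) rear (np.float64(-7.200000000000024), np.float64(7.999999999999922))
[78. 75. 73. 72. 71. 72. 77. 85. 89. 91. 91. 90. 90. 90. 90. 90. 90. 90.
 89. 89. 88. 86. 81. 76. 73. 71. 71. 70.]
[75. 74. 73. 72. 70. 70. 72. 74. 76. 78. 80. 83. 84. 85. 84. 84. 83. 81.
 80. 79. 78. 77. 74. 72. 71. 71. 71. 71.]
pred silhouettes -9.707842254468744 9.740785660517446
-20 [-9.22  4.35] -2.43 13.57
-15 [-8.91  5.11] -1.9 14.02
-10 [-8.54  5.83] -1.36 14.37
-5 [-8.1  6.5] -0.8 14.59
0 [-7.59  7.11] -0.24 14.71
5 [-7.03  7.68] 0.33 14.7
10 [-6.4   8.18] 0.89 14.58
15 [-5.73  8.61] 1.44 14.34
20 [-5.01  8.98] 1.99 13.99
slope -0.029433407201373288
front (np.float64(-7.000000000000025), np.float64(9.099999999999916)) rear (np.float64(-7.200000000000024), np.float64(7.999999999999922))
[122. 120. 117. 108.  90.  77.  79.  91. 103. 112. 119. 126. 132. 141.
 150. 156. 157. 153. 147. 140. 134. 129. 122. 114. 105. 100.  98.  99.]
[124. 122. 117. 104.  87.  79.  85.  96. 107. 115. 122. 128. 135. 141.
 145. 147. 146. 142. 139. 135. 130. 122. 113. 105. 101. 102. 103. 106.]
pred silhouettes -9.707842254468744 9.740785660517446
-20 [-9.22  4.35] -2.43 13.57
-15 [-8.91  5.11] -1.9 14.02
-10 [-8.54  5.83] -1.36 14.37
-5 [-8.1  6.5] -0.8 14.59
0 [-7.59  7.11] -0.24 14.71
5 [-7.03  7.68] 0.33 14.7
10 [-6.4   8.18] 0.89 14.58
15 [-5.73  8.61] 1.44 14.34
20 [-5.01  8.98] 1.99 13.99
```

Top view shows the flat as an evenly lit rectangle from about (280,155) to (418,245), its centre within about 0.2 px of the shaft axis. That puts it within a few degrees of level. Next I'll lower the closed fingers behind the tail and push.

Request:
jog_arm --deltas '[[[0.001,0,0.025],0,0],[[0.001,0,0.045],0,0],[[0.001,0,0.045],0,0],[[0.001,0,0.045],0,0]]'

```text
time: 7.62
tool_pos: [517.8, -319.0, 81.0]
tool_rot: [-3.137, -0.078, 0.006]
force: [-0.2, 0.4, -0.6]
width: -0.4
```

```bash
python3 go.py -135 0 82; python3 sn.py s7
```

```text
t 7.6167 TCP jig [-158.35    1.5    81.05] F jig [ 0.42  0.18 -0.61] w -0.4 T [ 0.   -0.02  0.02]
tool x in jig [ 0.0041 -1.     -0.0038] tool z [ 0.0032  0.0038 -1.    ]
delta tool mm [  1.59 -23.35  -0.88]
twist to x=-jig y: 0.0041
```

View pics/s7.png

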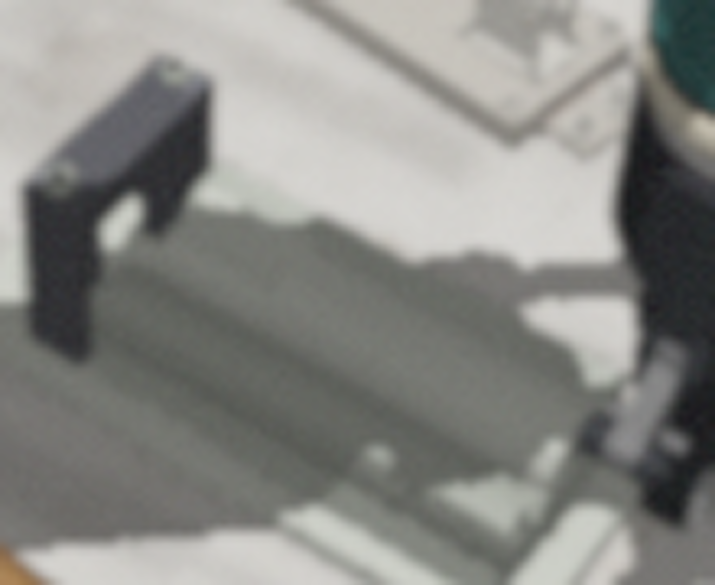

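Fingers stand behind the tail (about (600,435)), tips just above the block's top face level. Approach and push gently.

Request:
jog_arm --deltas '[[[0.001,-0.005,-0.002],0.003,0],[[0.001,-0.01,-0.002],0.003,0],[[0.001,-0.015,-0.002],0.003,0],[[0.001,-0.02,-0.002],0.003,0],[[0.001,-0.025,-0.002],0.003,0]]'

```text
time: 8.08
tool_pos: [519.2, -296.0, 85.5]
tool_rot: [3.14, 0.071, 0.001]
force: [-0.4, -0.0, -1.1]
width: -0.1
```

```bash
python3 go.py -135 0 82
```

```text
t 8.0833 TCP jig [-135.49   -1.     85.49] F jig [-0.03  0.38 -1.07] w -0.1 T [ 0.03 -0.05 -0.02]
tool x in jig [-1.e-04 -1.e+00  8.e-04] tool z [-5.e-04 -8.e-04 -1.e+00]
delta tool mm [-1.   -0.49  3.48]
twist to x=-jig y: -0.0001
```

Request:
jog_arm --deltas '[[[-0.001,-0.003,0.003],0,0],[[-0.001,-0.006,0.003],0,0],[[-0.001,-0.01,0.003],0,0],[[-0.001,-0.014,0.003],0,0],[[-0.001,-0.018,0.003],0,0]]'

```text
time: 8.5
tool_pos: [517.0, -278.5, 81.7]
tool_rot: [3.141, 0.07, -0.0]
force: [1.2, -0.8, 0.1]
width: 0.1
```

```bash
python3 go.py -135 0 82
```

```text
t 8.5 TCP jig [-117.89    0.46   81.71] F jig [-0.89 -1.15  0.11] w 0.1 T [ 0.09  0.26 -0.03]
tool x in jig [-5.e-04 -1.e+00 -3.e-04] tool z [-1.e-04  3.e-04 -1.e+00]
delta tool mm [ 0.46 17.11 -0.29]
twist to x=-jig y: -0.0005
```

Request:
jog_arm --deltas '[[[0,-0.003,0],0,0],[[0,-0.006,0],0,0],[[0,-0.009,0],0,0],[[0,-0.012,0],0,0],[[0,-0.012,0],0,0]]'

```text
time: 8.92
tool_pos: [516.5, -265.9, 81.7]
tool_rot: [-3.14, -0.071, 0.0]
force: [0.7, 0.6, -0.2]
width: -0.2
```

```bash
python3 go.py
python3 - <<'E'
from workcell import manip
import cv2,pickle
c=manip.capture("top");pickle.dump(c,open("lt.pkl","wb"))
cv2.imwrite("pics/t8.png",cv2.resize(c["frame"][190:262,232:374,::-1],None,fx=5.6,fy=5.6,interpolation=cv2.INTER_CUBIC))
E
```

```text
t 8.9167 TCP jig [-105.3     0.31   81.7 ] F jig [ 0.52 -0.72 -0.22] w -0.2 T [-0.01  0.04  0.03]
tool x in jig [-3.e-04 -1.e+00 -1.e-04] tool z [ 7.e-04  1.e-04 -1.e+00]
```

View pics/t8.png

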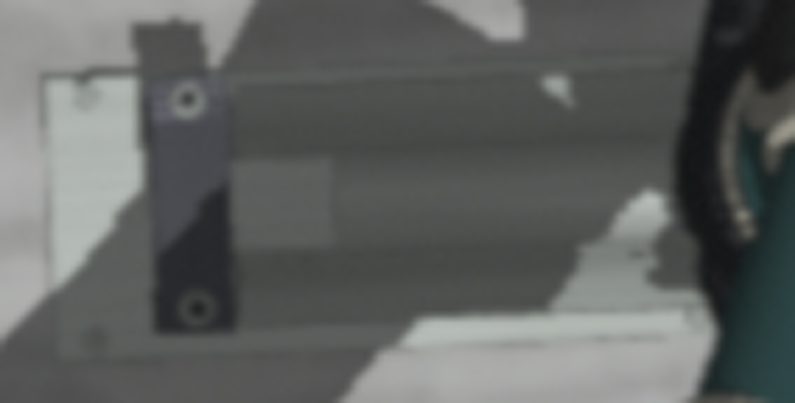

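The leading end has passed under the gate: the gate's edge is at x≈235, the shoulder at x≈332, so about 30 mm remains. No jam force. Continue.

Request:
jog_arm --deltas '[[[0,-0.005,0],0,0],[[0,-0.01,0],0,0],[[0,-0.015,0],0,0],[[0,-0.02,0],0,0],[[0,-0.024,0],0,0]]'

```text
time: 9.38
tool_pos: [515.4, -242.1, 81.8]
tool_rot: [3.141, 0.071, -0.0]
force: [-1.1, -1.6, 1.2]
width: 0.1
```

```bash
python3 go.py
```

```text
t 9.3833 TCP jig [-81.43   0.34  81.84] F jig [-1.58  1.16  1.23] w 0.1 T [0.14 0.24 0.01]
tool x in jig [-1.e-04 -1.e+00 -1.e-04] tool z [-0.e+00  1.e-04 -1.e+00]
```

Request:
jog_arm --deltas '[[[0,-0.001,0],0,0],[[0,-0.002,0],0,0],[[0,-0.003,0],0,0],[[0,-0.004,0],0,0],[[0,-0.005,0],0,0]]'

```text
time: 9.8
tool_pos: [515.2, -237.8, 81.8]
tool_rot: [3.141, 0.07, -0.0]
force: [-0.9, -1.5, 0.2]
width: 0.2
```

```bash
python3 go.py
```

```text
t 9.8 TCP jig [-77.14   0.34  81.79] F jig [-1.46  0.96  0.23] w 0.2 T [ 0.18  0.25 -0.06]
tool x in jig [-5.e-04 -1.e+00 -1.e-04] tool z [-1.e-04  1.e-04 -1.e+00]
```

Request:
jog_arm --deltas '[[[0,-0.001,0],0,0],[[0,-0.002,0],0,0],[[0,-0.003,0],0,0],[[0,-0.004,0],0,0],[[0,-0.005,0],0,0]]'

```text
time: 10.22
tool_pos: [515.0, -232.6, 81.8]
tool_rot: [3.141, 0.071, -0.0]
force: [-0.5, -1.6, 1.6]
width: 0.2
```

```bash
python3 go.py
```

```text
t 10.2167 TCP jig [-71.98   0.3   81.78] F jig [-1.62  0.61  1.64] w 0.2 T [0.12 0.31 0.  ]
tool x in jig [-4.e-04 -1.e+00 -0.e+00] tool z [-0.  0. -1.]
```

Request:
jog_arm --deltas '[[[0,-0.001,0],0,0],[[0,-0.002,0],0,0],[[0,-0.003,0],0,0],[[0,-0.003,0],0,0]]'

```text
time: 10.55
tool_pos: [515.2, -230.8, 82.0]
tool_rot: [3.138, 0.072, 0.001]
force: [-1.1, -5.4, -0.3]
width: -0.3
```

```bash
python3 go.py
```

```text
t 10.55 TCP jig [-70.12   0.1   81.98] F jig [-5.34  1.37 -0.29] w -0.3 T [0.21 1.03 0.06]
tool x in jig [ 5.e-04 -1.e+00  6.e-04] tool z [-2.4e-03 -6.0e-04 -1.0e+00]
```

Force rises at x≈−70.1, where home is expected. One more gentle push to confirm the stop is firm.

Request:
jog_arm --deltas '[[[0,-0.001,0],0,0],[[0,-0.0015,0],0,0],[[0,-0.0015,0],0,0],[[0,-0.0015,0],0,0]]'

```text
time: 10.88
tool_pos: [515.5, -230.7, 82.3]
tool_rot: [3.136, 0.072, 0.003]
force: [-1.4, -9.4, -0.5]
width: 0.1
```

```bash
python3 go.py
python3 - <<'E'
from workcell import manip
import cv2,pickle
c=manip.capture("top")
cv2.imwrite("pics/t9.png",cv2.resize(c["frame"][190:262,232:374,::-1],None,fx=5.6,fy=5.6,interpolation=cv2.INTER_CUBIC))
E
```

```text
t 10.8833 TCP jig [-70.02  -0.22  82.32] F jig [-9.35  1.84 -0.53] w 0.1 T [0.21 1.61 0.04]
tool x in jig [ 7.0e-04 -1.0e+00  1.5e-03] tool z [-0.0046 -0.0015 -1.    ]
```

View pics/t9.png

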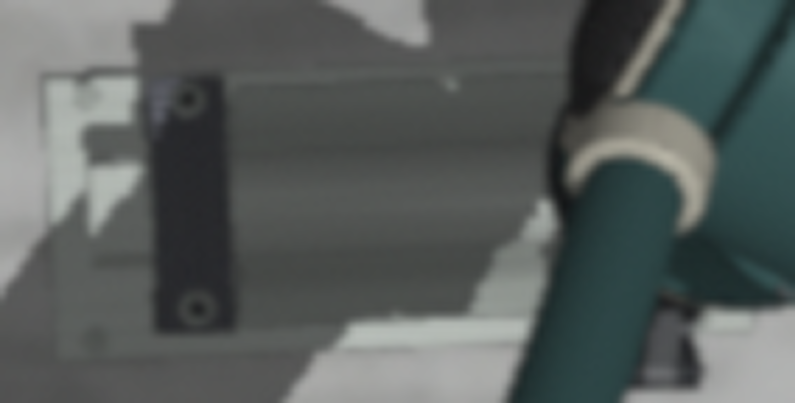

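The nose shows past the gate on the left (x≈87–145) and no flat is visible in front of the gate. The stop is firm (9 N, no further travel). Back off and up.

Request:
jog_arm --deltas '[[[0,0.006,0],0,0],[[0,0.015,0],0,0],[[0,0.03,-0.01],0,0],[[0,0.05,-0.04],0,0],[[0,0.08,-0.08],0,0]]'

```text
time: 11.35
tool_pos: [516.4, -302.2, 153.6]
tool_rot: [-3.136, -0.072, 0.008]
force: [0.5, -0.4, -1.1]
width: 0.0
```

Request:
jog_arm --deltas '[[[-0.02,0.04,-0.03],0,0],[[-0.05,0.06,-0.06],0,0],[[-0.08,0.08,-0.09],0,0],[[-0.08,0.08,-0.09],0,0],[[-0.08,0.08,-0.09],0,0]]'

```text
time: 11.77
tool_pos: [441.2, -391.4, 251.0]
tool_rot: [3.134, 0.064, 0.008]
force: [1.2, -0.2, 0.0]
width: -0.1
```

```bash
python3 go.py; python3 sn.py s10
python3 - <<'E'
from workcell import manip
import cv2,pickle
c=manip.capture("top")
cv2.imwrite("pics/t10.png",cv2.resize(c["frame"][190:262,232:374,::-1],None,fx=5.6,fy=5.6,interpolation=cv2.INTER_CUBIC))
E
```

```text
t 11.7667 TCP jig [-227.26   81.29  251.  ] F jig [-0.27 -1.15  0.02] w -0.1 T [-0.06 -0.03 -0.02]
tool x in jig [-0.0042 -1.      0.0052] tool z [-0.007  -0.0051 -1.    ]
```

View pics/t10.png

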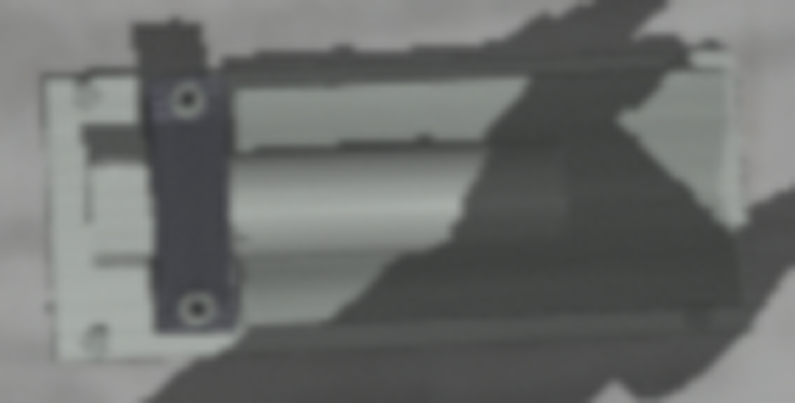

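View pics/s10.png

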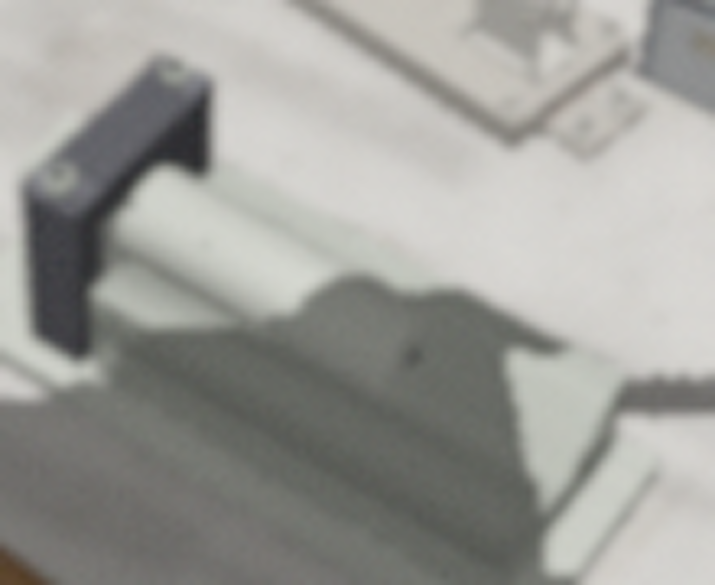

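The round part reaches the gate with no gap (around (235,200) in the top view). The flat nose stands about 20 mm beyond the gate's rear face (x≈87), as expected for 45 mm past the front face. Nothing is touching it, so I'm handing in.

Request:
jog_arm --deltas '[[[0,0,0],0,0],[[0,0,0],0,0],[[0,0,0],0,0],[[0,0,0],0,0]]'

```text
time: 12.2
tool_pos: [442.2, -385.6, 243.8]
tool_rot: [-3.139, -0.073, 0.002]
force: [-0.9, 0.2, -0.9]
width: 0.0
```

```bash
python3 go.py; python3 -c "
from workcell import manip
print(manip.finish_job())"
```

```text
t 12.2 TCP jig [-221.44   80.04  243.76] F jig [ 0.23  0.88 -0.93] w 0.0 T [0.03 0.02 0.03]
tool x in jig [ 0.0011 -1.     -0.0015] tool z [ 0.0018  0.0015 -1.    ]
the job is handed in; nothing more can be done
None
```

The shaft is home under the gate with its flat up, and I handed the job in at 12.2 s with the arm clear of everything.

I rolled it in the V with two fingertip drags on top. The fingertip dropped about 5 mm as the flat came up, and I then pressed down on it with both fingertips to level it. After that I pushed the tail along the groove with the fingers closed.

- **Level:** the top view put the flat within a few degrees of level, and the nose then went under the gate with almost no resistance (under 2 N). The levelling press itself was unclear. Its height and the wrist moment hinted at a slight tilt, which neither the picture nor the push bore out.
- **Home:** the push came to a firm stop at the expected place, 9 N with no further travel. The last pictures show the round part against the gate and the nose about 20 mm past its rear face, which matches 45 mm past the front.
- **Forces:** the highest force I read was about 27 N, during the levelling press.

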